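# Square a mounting plate in the marking press and hold its lever at the third notch

### The job

On the bench marking press, push the drilled aluminium mounting plate across the bed until it sits square and flush against both fences of the corner. Then press the spring-return lever down by its black palm pad, past the first two notches to the third, and hold it there against the spring, short of the end stop. Finish while still holding the lever at the third notch, with the plate still flush; leave the other things on the bench where they are.

Things in the scene. Friction and masses are not known exactly. Their poses are not given: they have to be found in the camera images.
- press: grey bench marking press, fixed. Origin on the table under the bed; x points from the operator to the column, y left, z up (the axes meant below). Bed top 12 mm above the table, spanning x -160 to 150, y -130 to 100 mm. Column (to 222 mm high) and lever bracket (to 147 mm high) stand at x above 93 mm
- fence_corner (a point): inside corner of the two steel fences, at bed-top height, at x 70, y 60 mm from the press's origin; axes as the press's. The rear fence's face is the plane x = 0 of this frame and runs from y -158 to 12 mm; the left side fence's face is y = 0 and runs from x -220 to 2 mm. Both rise 16 mm above the bed
- head_pin (a point): underside of the marking head's pin, 20 mm across, hanging over the rear part of the plate's home place; 75 mm above the table with the lever up, it goes down 45 mm per rad with the lever and stays clear of the plate. The 44 x 46 mm head above it begins 105 mm above the table and also reaches 22 mm to the robot's side of the pin's axis
- plate_center (a point): centre (half-way up) of the loose aluminium mounting plate, 140 (its x) x 60 (its y) x 25 (z) mm, about 0.45 to 0.7 kg, four dark drilled holes in its top. It lies on the bed, its x axis roughly along the press's x. When home its centre is at -70 mm in x and -30 mm in y from the fence corner
- lever (a joint): angle of the spring-return lever in rad: 0 at rest (sloping up 0.35 rad towards the pad), growing as the pad is pressed down. Notches (soft clicks) at 0.2, 0.4, 0.6; end stop at 0.78. It springs right back to 0 when let go from anywhere. Pressing takes about 3 to 14 N at the pad, and 9 to 11 N hold it at 0.6
- pad (a point): centre of the top face of the lever's black palm pad, 45 mm along the lever x 60 mm across x 14 mm thick. It is on the left of the press, outside the side fence, 170 mm from the pivot on the robot's side of it. It stands 192 mm above the table at rest, about 92 mm at the third notch and 63 mm at the end stop
- lever_pivot (a point): pivot of the lever, at x 118, y 150 mm from the press's origin, 125 mm above the table; the lever turns about the press's y. At angle q the pad's middle lies 170 cos(0.35 - q) mm in front of it (-x) and 170 sin(0.35 - q) mm above it; pad is 9 mm from there, square to the lever, on the upper side
- offcut: bystander: plain aluminium block 70 x 60 x 25 mm, no holes, lying on the table right of the press; origin under its centre
- bearing: bystander: steel bearing ring, 52 mm across, 16 mm high, on the table in front of the lever side of the press; origin under its centre
- carton: bystander: cardboard carton 100 x 75 x 60 mm; origin under its centre
- oiler: bystander: grey plastic oil bottle, 48 mm across, 120 mm high; origin under its centre
- driver: bystander: screwdriver lying on the table, right of the press
- tray: bystander: open parts tray 130 x 100 x 50 mm; origin under its centre
- spanner: bystander: spanner lying on the table, left of the press
Things that resemble listed ones, but are neither listed nor needed, are in the scene too. Leave any orange or yellow look-alike of the part that bears plate_center alone.

How it is judged:
By the outcome, as a careful person would: the job done as asked, in the order asked, and still so for the second after the job is handed in, while the arm keeps its last pose, push and grip.
It also fails if it takes over 61 s, if anything falls off the work surface, if the arm or the gripper's body presses on something with over 40 N, if the wrist force passes 120 N, or if a joint passes its speed limit or range.

### The arm

A 6-joint arm with a two-finger parallel gripper is mounted at the origin on the work surface. World frame = base frame: x ahead of the robot, y to its left, z up, the work surface at z = 0. Lengths are in mm, angles in rad, forces in N, time in s.
With the tool pointing down it reaches from about 350 to 775 mm from the base axis. Payload 7.3 kg.
Tool frame: the origin (TCP) lies midway between the tips of the shut fingers; the grasp point (between the pads) lies 19 mm behind it; x points along the fingers, z is the direction in which the jaws open and shut, and the axes are right-handed (so a half turn about x gives the same grasp; the last joint's range is limited). The gripper opens to 92 mm and grips with 3 to 60 N. Pads are 19 mm wide; open, the fingers measure 130 mm over their backs; the gripper's body (75 mm by 190 mm) begins 47 mm behind the grasp point.
Start: joints at [1.037, 0.342, 1.524, -0, 1.275, -0.146], TCP at [198.518, 486.041, 226.741] pointing down, gripper open.
Joint ranges: [-2.53, 2.53], [-0.77, 2.02], [0.04, 2.7], [-1, 4.14], [0.28, 2.66], [-3.11, 3.11]. Speed limits (rad/s): [2.57, 2.57, 3.14, 3.14, 3.14, 3.14].

### API

Orientations are given as a 3x3 rotation matrix whose columns are the frame's x, y, z axes.
In Python, from cell import get_obs, get_image, hand_in gives the robot as it stands. The module is installed in compiled form; this text tells all that it offers.
- The arm moves only by the shell command python3 -m jog 'ROWS' [OPENING] [FORCE]. ROWS is a JSON object of lists of equal length, an entry for each row: "dp": the shift along the tool's x, y, z in m, a list of three; "spin": the turn about the tool's x in degrees. A call has 1 to 12 rows; each row is the pose to reach, as a shift and turn from the pose measured when the call began, along the tool's axes at that moment; what a row does not reach only later rows make up. A row lasts 1/8 s, in which the tool goes at most 62.5 mm and 10.7 degrees, less where a joint would pass 70% of its speed; a pose out of reach is approached as far as the arm can. A call with a gripper value outside its range is refused whole. OPENING is the finger opening in m, from 0 to 0.0918, set as the call begins (- or left out, the last holds). The fingers move at their own pace and stop on an object; FORCE is the grip in N (left out, the last holds). Time passes only in rows, so rows that repeat a pose let the fingers close. It gives the time, the measured TCP pose, the force and the opening at its end, in the units of the state.
- get_obs(): the state, without advancing time (a new reading comes with each control period).
- get_image(name): name is "scene" or "top"; returns a dict with "color" (420x560x3 uint8, blue, green, red), "intrinsics" (3x3 intrinsics, pixels), "dist_coeffs" ([k1, k2, p1, p2, k3] as OpenCV has them; the pictures are not rectified), "R" (3x3) and "t" (3): a world point X has camera coordinates R X + t. Camera axes: x right, y down, z forward; pixel columns grow to the right and rows downward; lengths in mm; the calibration is good to about 2 mm. A picture is of the moment at which its call begins. There is no depth.
- hand_in(): hands the job in, once; it reports no verdict.
The state is a dict: "time": time; "joints": joint angles; "joint_velocities": joint speeds; "tau": joint torques, N m; "tool_pos": TCP position; "tcp_rot": TCP orientation; "ft_force": force on the tool from outside, world axes, zero at the start; "wrist_torque": the same for the moment, N m; "width": finger opening in mm.
Only numpy, scipy, OpenCV 4.12 (cv2) and the standard library are available. Lean on these libraries where they do the work, as an engineer would, in place of code of your own. Each camera call takes 0.05 s, during which the arm holds its last target. There are 200 camera calls.

## Working session

There is one attempt and no reset: what is moved stays moved. The work goes in short steps, Python scripts to look and compute and a shell command to move; the robot and the scene stay as the last step left them, time stands still between calls to the robot, and variables do not carry over. Pictures are saved under pics/ and viewed, about 8 in all and at most 12, crops included, and the job is handed in when it is done.

```bash
mkdir -p pics; python3 - <<'E'
from cell import *
import cv2,numpy as np,pickle
o=get_obs();print(o)
for n in("scene","top"):
    d=get_image(n);cv2.imwrite(f"pics/{n}0.png",d["color"]);pickle.dump(d,open(f"{n}.pkl","wb"))
    R=np.array(d["R"]);print(n,(-R.T@np.array(d["t"])).round(),R.round(2).tolist(),np.array(d["intrinsics"])[0,0])
E
```

```text
{'time': 0.0, 'joints': array([ 1.03699438e+00,  3.42735470e-01,  1.52501265e+00,  1.91876010e-06,
        1.27540967e+00, -1.46026904e-01]), 'joint_velocities': array([-0.00081779,  0.00205539, -0.00124746,  0.00190122,  0.00137765,
       -0.00023157]), 'tau': array([-1.41966043e-04, -4.31243312e+01, -2.44220889e+01,  7.19633955e-02,
        5.57232206e-02, -7.24821189e-05]), 'tool_pos': array([198.29968897, 485.66768687, 226.03987904]), 'tcp_rot': array([[-7.97934749e-04, -9.25752370e-01,  3.78129492e-01],
       [-1.34645436e-03,  3.78130264e-01,  9.25751419e-01],
       [-9.99998775e-01,  2.29555125e-04, -1.54820659e-03]]), 'ft_force': array([ 0.07492259, -0.2658933 ,  0.27181769]), 'wrist_torque': array([ 0.04798214, -0.05614826,  0.04815403]), 'width': 92.13116994328068}
scene [ 951.  552. 1163.] [[-0.82, 0.57, -0.01], [0.48, 0.68, -0.56], [-0.32, -0.46, -0.83]] 436.6053095383573
top [ 364.   -7. 1309.] [[0.0, -1.0, -0.0], [-0.99, -0.0, -0.15], [0.15, 0.0, -0.99]] 417.2774695202212
```

View pics/scene0.png

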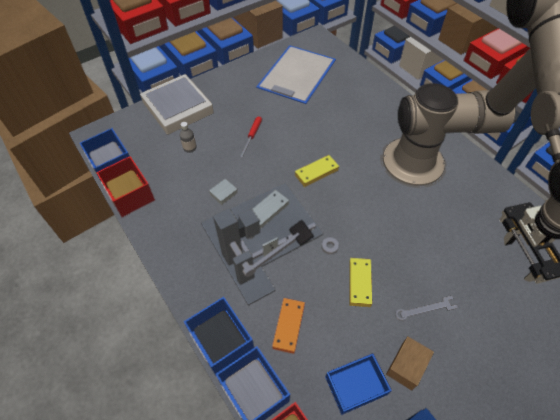

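View pics/top0.png

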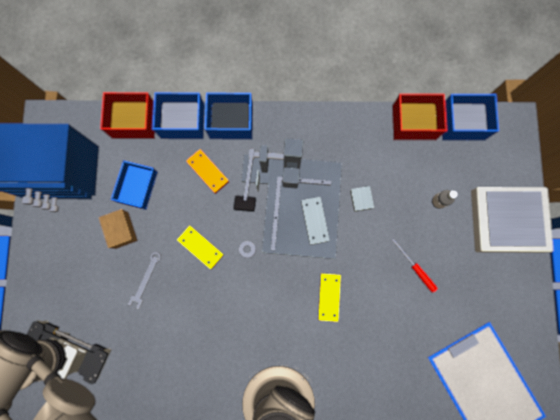

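The scene view shows the press at about (265,240). In the top view the bed spans (265..342, 155..258). The plate candidates are:
- the grey drilled one on the bed at (315,220)
- yellow at (200,247) and (330,298)
- orange at (207,171)
- the plain offcut at (362,198)

Only the grey drilled one fits the description. I'll confirm it in an enlarged crop.

```bash
python3 - <<'E'
import cv2,pickle
d=pickle.load(open("top.pkl","rb"))["color"]
cv2.imwrite("pics/c1.png",cv2.resize(d[132:268,225:385],None,fx=4.4,fy=4.4,interpolation=cv2.INTER_CUBIC)[:600])
d=pickle.load(open("scene.pkl","rb"))["color"]
cv2.imwrite("pics/c2.png",cv2.resize(d[175:305,195:345],None,fx=4.4,fy=4.4,interpolation=cv2.INTER_CUBIC)[:600])
E
```

```text
(no output)
```

View pics/c1.png

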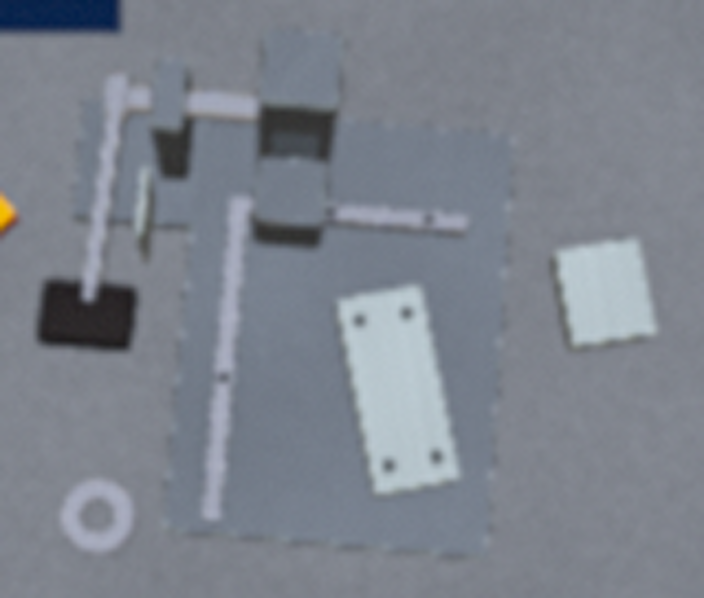

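View pics/c2.png

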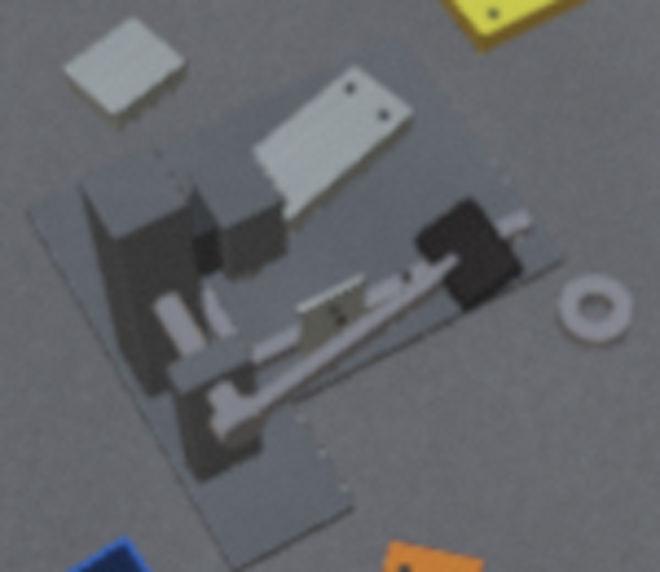

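The crops confirm it: a grey plate with four dark holes, with its top corners in crop c1 at (340,298), (422,286), (460,480) and (375,492). The offcut has no holes. The bed corners are at (168,530), (487,557) and (513,130). I'll fit the poses next.

```bash
cat > h.py <<'E'
import numpy as np,cv2,pickle
from scipy.optimize import least_squares
def proj(d,P):
    R=np.array(d["R"],float);r,_=cv2.Rodrigues(R)
    return cv2.projectPoints(np.array(P,float).reshape(-1,3),r,np.array(d["t"],float),np.array(d["intrinsics"],float),np.array(d["dist_coeffs"],float))[0].reshape(-1,2)
def tf(p,P):
    c,s=np.cos(p[2]),np.sin(p[2]);P=np.array(P,float).reshape(-1,3)
    return np.c_[p[0]+c*P[:,0]-s*P[:,1],p[1]+s*P[:,0]+c*P[:,1],P[:,2]]
def fit(obs,x0):
    f=lambda p:np.concatenate([(proj(d,tf(p,P))-np.array(px)).ravel() for d,P,px in obs])
    r=least_squares(f,x0,x_scale=[10,10,.1],loss='soft_l1');return r.x,f(r.x)
E
python3 - <<'E'
from h import *
T=pickle.load(open("top.pkl","rb"));S=pickle.load(open("scene.pkl","rb"))
t=lambda a:np.array(a,float)/4.4+[224.6,131.6]
s=lambda a:np.array(a,float)/4.4+[194.6,174.6]
press=[(T,[[-160,100,12],[-160,-130,12],[150,-130,12],[-150,60,28],[70,-98,28]],t([[168,530],[487,557],[513,130],[220,518],[468,231]])),
 (S,[[-160,100,12],[150,-130,12],[-160,-130,12]],s([[563,262],[28,212],[400,40]]))]
p,r=fit(press,[480,-40,0]);print("press",p,r.round(1))
pt,r1=fit(press[:1],p);print("top only",pt)
C=[[70,30,37],[70,-30,37],[-70,-30,37],[-70,30,37]]
pl=[(T,C,t([[340,298],[422,286],[460,480],[375,492]])),(S,[[-70,-30,37],[-70,30,37]],s([[354,66],[412,108]]))]
q,r=fit(pl,[480,-80,0.1]);print("plate",q,r.round(1))
print("top only",fit(pl[:1],q)[0])
c,sn=np.cos(p[2]),np.sin(p[2]);M=np.array([[c,sn],[-sn,c]])
print("plate in press",M@(q[:2]-p[:2]),q[2]-p[2])
for n,P in dict(corner=[70,60,12],home=[0,30,24.5],pin=[0,0,75],piv=[118,150,125]).items():print(n,tf(p,P))
for a in(0,.6):
    b=.35-a;P=[118-170*np.cos(b)-9*np.sin(-b)*-1*-1 if 0 else 118-170*np.cos(b)+9*np.sin(b),150,125+170*np.sin(b)+9*np.cos(b)]
    w=tf(p,P);print("pad",a,P,w,(proj(T,w)-[224.6,131.6])*4.4,(proj(S,w)-[194.6,174.6])*4.4)
E
```

```text
press [ 5.96924570e+02 -5.77965185e+01 -7.91026044e-02] [-1.8 -0.2 -0.3 -0.1 -0.   0.2 -0.6  0.  -0.8 -0.4  0.4 -2.2 -1.  -1.7
 -0.9 -2.5]
top only [ 5.96538996e+02 -5.95813661e+01 -7.56070201e-02]
plate [ 5.43611756e+02 -1.12209858e+02  1.69450262e-01] [-0.2 -0.2  0.2 -0.6 -0.3 -0.3 -0.3  0.2  0.1 -1.6  0.2 -0.4]
top only [ 5.42886912e+02 -1.12656189e+02  1.72546117e-01]
plate in press [-48.84635715 -58.45597621] 0.2485528661998414
corner [[671.44689007  -3.51554684  12.        ]]
home [[599.29517457 -27.89032788  24.5       ]]
pin [[596.92457048 -57.79651848  75.        ]]
piv [[726.40860731  82.41005841 125.        ]]
pad 0 [np.float64(-38.60728091695536), 150, np.float64(191.74698168305312)] [[570.29103423  94.78518712 191.74698168]] [[ 83.95163449 307.95016544]] [[464.5496645  246.37772089]]
pad 0.6 [np.float64(-48.94174732410031), 150, np.float64(91.6615387221269)] [[559.98888349  95.60181807  91.66153872]] [[ 95.56232009 350.16265266]] [[472.88695681 321.31771327]]
```

```bash
cat >> h.py <<'E'
PP=np.array([596.7,-58.7,-0.0773])
def inv(X):
    c,s=np.cos(PP[2]),np.sin(PP[2]);d=np.array(X[:2])-PP[:2]
    return np.array([c*d[0]+s*d[1],-s*d[0]+c*d[1],X[2]])
def ray(d,px,z):
    R=np.array(d["R"],float);t=np.array(d["t"],float)
    u=cv2.undistortPoints(np.array([[px]],float),np.array(d["intrinsics"],float),np.array(d["dist_coeffs"],float))[0,0]
    v=R.T@[u[0],u[1],1];c=-R.T@t
    return c+v*(z-c[2])/v[2]
def delta(o,target): # press-frame target -> tool dp (mm), spin deg to get tool z = press x
    w=tf(PP,target)[0];R=np.array(o["tcp_rot"])
    a=np.degrees(np.arctan2(R[1,2],R[0,2])-PP[2])
    return (R.T@(w-np.array(o["tool_pos"]))).round(1),round(a,1)
E
python3 - <<'E'
from h import *
from cell import get_obs
T=pickle.load(open("top.pkl","rb"));S=pickle.load(open("scene.pkl","rb"))
for px in([256,243],[320,245]):print("head T",inv(ray(T,np.array(px)/4.4+[224.6,131.6],105)))
for px in([228,278],[287,243]):print("head S",inv(ray(S,np.array(px)/4.4+[194.6,174.6],105)))
o=get_obs()
print(inv(o["tool_pos"]))
w=tf(PP,[-75,-132,226])[0];print(w)
for W in([420,200,226],[500,0,226],w): 
    print(W,np.array(o["tcp_rot"]).T@(np.array(W)-o["tool_pos"]))
print(delta(o,[-75,-132,226]))
for x in([590,245],[553,260],[655,335]):print("offcut",inv(ray(T,np.array(x)/4.4+[224.6,131.6],25)))
E
```

```text
head T [ 30.72316277  49.39479525 105.        ]
head T [ 32.87892178   6.52306059 105.        ]
head S [ 73.30072655  50.42329344 105.        ]
head S [ 28.14390536  46.82625007 105.        ]
[-439.22912618  512.01049232  226.12137954]
[ 511.73052036 -184.51409909  226.        ]
[420, 200, 226] [ 3.12485798e-01 -3.13256149e+02 -1.80655597e+02]
[500, 0, 226] [   0.49804799 -462.94654232 -335.55153495]
[ 511.73052036 -184.51409909  226.        ] [   0.71199567 -543.58092263 -501.92794196]
(array([   0.7, -543.6, -501.9]), np.float64(72.2))
offcut [  66.60687775 -187.64589243   25.        ]
offcut [  53.49810312 -161.89281877   25.        ]
offcut [   5.19574855 -237.11270331   25.        ]
```

```bash
python3 -m jog '{"dp":[[0,-0.052,-0.030],[0,-0.104,-0.060],[0,-0.157,-0.090],[0,-0.209,-0.120],[0,-0.261,-0.150],[0,-0.313,-0.180],[0,-0.360,-0.230],[0,-0.412,-0.283],[0,-0.463,-0.335],[0,-0.490,-0.390],[0,-0.517,-0.445],[0,-0.5436,-0.502]],"spin":[6,12,18,24,30,36,42,48,54,60,66,72.2]}' 0.06
python3 -m jog '{"dp":[[0,0,0]],"spin":[0]}'; python3 - <<'E'
from h import *
from cell import get_obs
o=get_obs();print(inv(o["tool_pos"]),o["joints"].round(2),o["ft_force"],delta(o,[-78,-132,18]))
E
```

```text
time: 1.6
tool_pos: [510.0, -161.6, 226.3]
tcp_rot: [[-0.001, 0.081, 0.997], [-0.001, 0.997, -0.081], [-1.0, -0.001, -0.001]]
ft_force: [0.7, 0.5, -0.3]
width: 59.9
time: 1.72
tool_pos: [509.6, -165.5, 225.5]
tcp_rot: [[-0.002, 0.087, 0.996], [-0.001, 0.996, -0.087], [-1.0, -0.001, -0.002]]
ft_force: [0.0, 0.4, 0.1]
width: 60.2
[ -78.57249327 -113.21355382  225.50970306] [-0.46  0.36  1.5  -0.    1.28 -0.37] [0.00761659 0.39950557 0.05334892] (array([207.5, -18.5,   1.2]), np.float64(-0.6))
```

```bash
python3 -m jog '{"dp":[[0.04,-0.0185,0.001],[0.09,-0.0185,0.001],[0.14,-0.0185,0.001],[0.18,-0.0185,0.001],[0.206,-0.0185,0.001],[0.206,-0.0185,0.001]],"spin":[-0.6,-0.6,-0.6,-0.6,-0.6,-0.6]}'
python3 -m jog '{"dp":[[0,0.010,0],[0,0.020,0],[0,0.028,0],[0,0.036,0],[0,0.044,0],[0,0.052,0],[0,0.060,0],[0,0.068,0],[0,0.076,0],[0,0.084,0],[0,0.092,0],[0,0.10,0]],"spin":[0,0,0,0,0,0,0,0,0,0,0,0]}'
python3 - <<'E'
from h import *
from cell import *
o=get_obs();print(inv(o["tool_pos"]),o["ft_force"],delta(o,[-78,-10,19]))
d=get_image("top")["color"];e=get_image("scene")["color"]
c=lambda i:cv2.resize(i,None,fx=3.2,fy=3.2,interpolation=cv2.INTER_CUBIC)
cv2.imwrite("pics/a1.png",np.hstack([c(d[145:270,240:360]),c(e[175:300,205:330])]))
E
```

```text
time: 2.48
tool_pos: [507.2, -182.3, 17.7]
tcp_rot: [[-0.007, 0.075, 0.997], [0.001, 0.997, -0.075], [-1.0, 0.001, -0.007]]
ft_force: [0.3, -0.1, 0.1]
width: 60.0
time: 3.98
tool_pos: [515.0, -82.4, 18.1]
tcp_rot: [[-0.006, 0.075, 0.997], [0.001, 0.997, -0.075], [-1.0, 0.001, -0.006]]
ft_force: [-0.5, -5.5, 5.3]
width: 60.0
[-79.60346996 -29.96160782  18.12103286] [-0.46132689 -5.51086965  5.25353592] (array([-0.9, 20. ,  1.6]), np.float64(0.1))
```

View pics/a1.png

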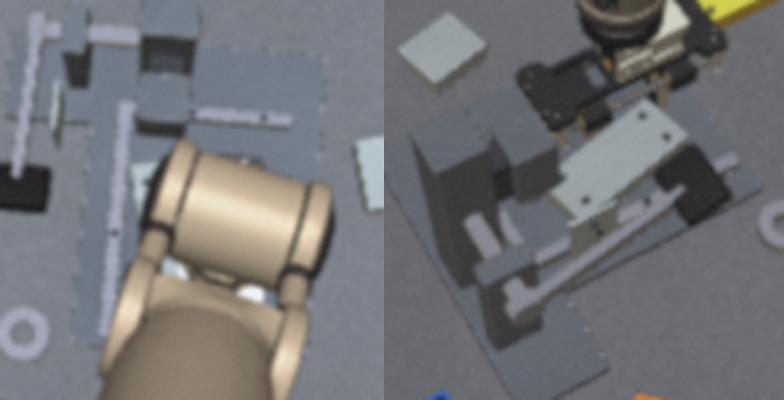

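The right half shows the plate, at about (620,160), following the two fingers roughly parallel to the fence. The body is clear of the head at about (530,145). I'll keep pushing to the side fence.

```bash
python3 -m jog '{"dp":[[0,0.004,0],[0,0.008,0],[0,0.011,0],[0,0.014,0],[0,0.016,0],[0,0.017,0]],"spin":[0,0,0,0,0,0]}'
for i in 1 ; do python3 -m jog '{"dp":[[0,0.001,0],[0,0.002,0],[0,0.003,0]],"spin":[0,0,0]}';done
python3 -c "
from h import *
from cell import get_obs
print(inv(get_obs()['tool_pos']))"
```

```text
time: 4.82
tool_pos: [514.5, -64.7, 17.4]
tcp_rot: [[-0.01, 0.074, 0.997], [0.002, 0.997, -0.074], [-1.0, 0.001, -0.01]]
ft_force: [-3.4, -6.3, 3.9]
width: 59.7
time: 5.2
tool_pos: [513.9, -62.5, 17.4]
tcp_rot: [[-0.011, 0.075, 0.997], [0.001, 0.997, -0.075], [-1.0, 0.0, -0.012]]
ft_force: [-3.5, -12.5, 4.2]
width: 59.9
[-82.2653241  -10.17061024  17.36326955]
```

```bash
python3 -m jog '{"dp":[[0,0.001,0],[0,0.002,0],[0,0.003,0]],"spin":[0,0,0]}'
python3 -c "
from h import *
from cell import get_obs
o=get_obs();print(inv(o['tool_pos']),delta(o,[-180,30,19]))"
```

```text
time: 5.58
tool_pos: [513.9, -62.3, 17.4]
tcp_rot: [[-0.012, 0.076, 0.997], [-0.002, 0.997, -0.076], [-1.0, -0.003, -0.012]]
ft_force: [-3.9, -22.3, 2.9]
width: 60.2
[-82.28895841 -10.03218507  17.43628443] (array([ -0.6,  40.2, -97.7]), np.float64(0.1))
```

```bash
python3 -m jog '{"dp":[[0,-0.012,0],[-0.015,-0.020,-0.005],[-0.032,-0.020,-0.035],[-0.032,0.000,-0.080],[-0.032,0.025,-0.105],[-0.032,0.040,-0.105],[-0.01,0.040,-0.105],[0,0.040,-0.105],[0,0.040,-0.105]],"spin":[0,0,0,0,0,0,0,0,0]}'
python3 - <<'E'
from h import *
from cell import *
o=get_obs();print(inv(o["tool_pos"]),o["ft_force"],delta(o,[-119,30,18]))
d=get_image("top")["color"];e=get_image("scene")["color"]
c=lambda i:cv2.resize(i,None,fx=3.2,fy=3.2,interpolation=cv2.INTER_CUBIC)
cv2.imwrite("pics/a2.png",np.hstack([c(d[145:270,240:360]),c(e[175:300,205:330])]))
E
```

```text
time: 6.7
tool_pos: [412.4, -14.6, 18.1]
tcp_rot: [[-0.013, 0.076, 0.997], [-0.002, 0.997, -0.076], [-1.0, -0.003, -0.013]]
ft_force: [-0.3, 0.7, 0.3]
width: 60.0
[-187.14268523   29.77448715   18.12485519] [-0.28106425  0.71799485  0.3249    ] (array([-0.7,  0.1, 68.1]), np.float64(0.1))
```

View pics/a2.png

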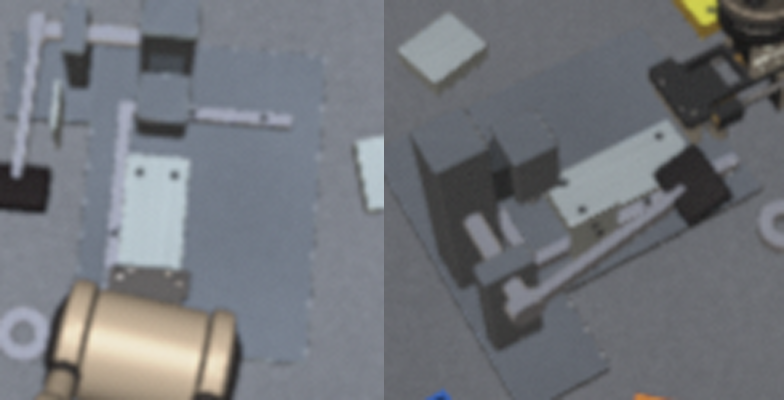

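The left half shows the plate at (155,210), flush against the side fence, with its rear edge (row 157) still short of the rear fence. Next I'll push along x.

```bash
python3 -m jog '{"dp":[[0,0,0.008],[0,0,0.016],[0,0,0.023],[0,0,0.030],[0,0,0.036],[0,0,0.042],[0,0,0.048],[0,0,0.054],[0,0,0.059],[0,0,0.062],[0,0,0.064],[0,0,0.065]],"spin":[0,0,0,0,0,0,0,0,0,0,0,0]}'
python3 -m jog '{"dp":[[0,0,0.001],[0,0,0.002],[0,0,0.003]],"spin":[0,0,0]}'
python3 -c "
from h import *
from cell import get_obs
o=get_obs();print(inv(o['tool_pos']),delta(o,[-119,30,18]))"
```

```text
time: 8.3
tool_pos: [476.0, -19.5, 17.9]
tcp_rot: [[-0.015, 0.076, 0.997], [-0.002, 0.997, -0.076], [-1.0, -0.003, -0.015]]
ft_force: [-7.6, -0.4, 5.9]
width: 59.8
time: 8.68
tool_pos: [477.6, -19.5, 17.8]
tcp_rot: [[-0.019, 0.076, 0.997], [-0.002, 0.997, -0.076], [-1.0, -0.003, -0.019]]
ft_force: [-6.9, -0.6, 6.9]
width: 59.7
[-121.78522692   29.84808974   17.75452051] (array([-0.3,  0.1,  2.8]), np.float64(0.1))
```

```bash
python3 -m jog '{"dp":[[0,0,0.002],[0,0,0.003],[0,0,0.004]],"spin":[0,0,0]}'
python3 -m jog '{"dp":[[0,0,0.001],[0,0,0.002],[0,0,0.003]],"spin":[0,0,0]}'
python3 -c "
from h import *
from cell import get_obs
o=get_obs();print(inv(o['tool_pos']),delta(o,[-119,30,18]))"
```

```text
time: 9.05
tool_pos: [480.2, -19.7, 17.6]
tcp_rot: [[-0.022, 0.075, 0.997], [-0.001, 0.997, -0.075], [-1.0, -0.003, -0.022]]
ft_force: [-7.4, -0.4, 7.2]
width: 60.0
time: 9.43
tool_pos: [481.8, -19.8, 17.6]
tcp_rot: [[-0.025, 0.075, 0.997], [-0.001, 0.997, -0.075], [-1.0, -0.003, -0.025]]
ft_force: [-7.7, -1.6, 7.6]
width: 60.0
[-117.57985833   29.95565591   17.56492026] (array([-0.4,  0. , -1.4]), np.float64(0.1))
```

```bash
python3 -m jog '{"dp":[[0,0,0.001],[0,0,0.002],[0,0,0.003]],"spin":[0,0,0]}'
python3 -m jog '{"dp":[[0,0,0.001],[0,0,0.002],[0,0,0.003]],"spin":[0,0,0]}'
python3 -c "
from h import *
from cell import get_obs
o=get_obs();print(inv(o['tool_pos']),delta(o,[-119,30,18]))"
```

```text
time: 9.8
tool_pos: [482.4, -19.7, 17.5]
tcp_rot: [[-0.031, 0.075, 0.997], [-0.0, 0.997, -0.075], [-1.0, -0.003, -0.03]]
ft_force: [-13.5, -0.2, 12.7]
width: 60.1
time: 10.18
tool_pos: [482.3, -19.6, 17.4]
tcp_rot: [[-0.038, 0.075, 0.996], [0.0, 0.997, -0.075], [-0.999, -0.002, -0.037]]
ft_force: [-14.5, -0.9, 15.4]
width: 60.0
[-117.08437485   30.1566263    17.4268092 ] (array([-0.5, -0.2, -1.9]), np.float64(0.1))
```

```bash
python3 -m jog '{"dp":[[0,0,-0.010],[-0.015,0,-0.022],[-0.032,-0.03,-0.022],[-0.032,-0.068,-0.015],[-0.032,-0.068,0.030],[-0.032,-0.068,0.037],[-0.01,-0.068,0.037],[0,-0.068,0.037],[0,-0.060,0.037],[0,-0.052,0.037],[0,-0.046,0.037],[0,-0.043,0.037]],"spin":[0,0,0,0,0,0,0,0,0,0,0,0]}'
python3 -m jog '{"dp":[[0,0.001,0],[0,0.002,0],[0,0.003,0]],"spin":[0,0,0]}'
python3 -c "
from h import *
from cell import get_obs
o=get_obs();print(inv(o['tool_pos']),delta(o,[-78,-10,18]))"
```

```text
time: 11.68
tool_pos: [516.2, -64.7, 16.6]
tcp_rot: [[-0.037, 0.074, 0.997], [0.0, 0.997, -0.074], [-0.999, -0.003, -0.037]]
ft_force: [0.5, 0.5, 0.7]
width: 59.6
time: 12.05
tool_pos: [516.5, -62.8, 16.8]
tcp_rot: [[-0.036, 0.074, 0.997], [-0.001, 0.997, -0.074], [-0.999, -0.004, -0.036]]
ft_force: [-2.2, -9.3, 1.9]
width: 60.1
[-79.62209479 -10.29727538  16.81865555] (array([-1.2,  0.3,  1.6]), np.float64(0.2))
```

```bash
python3 -m jog '{"dp":[[0,0.001,0],[0,0.002,0],[0,0.002,0]],"spin":[0,0,0]}'
python3 -m jog '{"dp":[[0,-0.012,0],[-0.04,-0.015,-0.003],[-0.09,-0.015,-0.003],[-0.14,-0.015,-0.003],[-0.19,-0.015,-0.003],[-0.215,0.01,0],[-0.215,0.06,0.015],[-0.215,0.11,0.03],[-0.215,0.145,0.04],[-0.215,0.160,0.044],[-0.215,0.160,0.044],[-0.215,0.160,0.044]],"spin":[0,0,0,0,10,20,30,40,50,60,70,80]}' 0
python3 -m jog '{"dp":[[0,0,0]],"spin":[10]}'
python3 - <<'E'
from h import *
from cell import *
o=get_obs();print(inv(o["tool_pos"]),o["joints"].round(2),delta(o,[-40,150,205]))
d=get_image("top");e=get_image("scene")
pickle.dump((d,e),open("n.pkl","wb"))
d=d["color"];e=e["color"]
c=lambda i:cv2.resize(i,None,fx=3.2,fy=3.2,interpolation=cv2.INTER_CUBIC)
cv2.imwrite("pics/a3.png",np.hstack([c(d[145:270,240:360]),c(e[175:300,205:330])]))
E
```

```text
time: 12.42
tool_pos: [516.5, -62.8, 16.9]
tcp_rot: [[-0.037, 0.075, 0.996], [-0.004, 0.997, -0.075], [-0.999, -0.006, -0.036]]
ft_force: [-1.6, -10.0, 0.8]
width: 59.9
time: 13.92
tool_pos: [580.2, 94.2, 228.7]
tcp_rot: [[-0.037, 0.995, 0.094], [-0.003, 0.094, -0.996], [-0.999, -0.038, -0.0]]
ft_force: [-0.5, 0.1, 0.4]
width: 0.4
time: 14.05
tool_pos: [580.2, 93.9, 228.5]
tcp_rot: [[-0.038, 0.996, -0.086], [-0.003, -0.086, -0.996], [-0.999, -0.038, 0.006]]
ft_force: [0.4, -0.5, -0.5]
width: 0.9
[-28.21657127 150.86524976 228.51696488] [ 0.03  0.48  1.3  -0.    1.4   1.69] (array([ 23.9, -10.9,   0.8]), np.float64(-90.5))
```

View pics/a3.png

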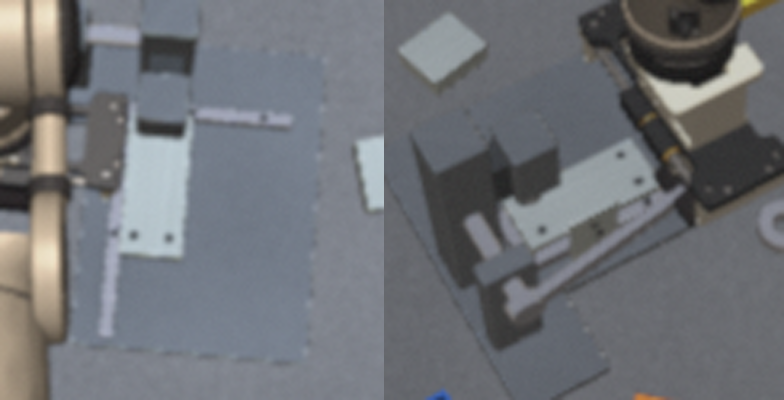

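The plate's front edge, from (121,249) to (184,254) in the left half, looks square, and the tool is above the pad. I'll check the plate numerically, then press.

```bash
python3 - <<'E'
from h import *
d,e=pickle.load(open("n.pkl","rb"))
for px in([184,254],[121,249],[193,135]):print(inv(ray(d,np.array(px)/3.2+[239.65,144.65],37)))
for px in([632,137],[659,178],[525,247]):print(inv(ray(e,(np.array(px)-[384,0])/3.2+[204.65,174.65],37)))
E
python3 -m jog '{"dp":[[0.012,-0.011,0.001],[0.022,-0.011,0.001],[0.028,-0.011,0.001],[0.034,-0.011,0.001],[0.040,-0.011,0.001]],"spin":[0,0,0,0,0]}'
python3 -c "
from h import *
from cell import get_obs
o=get_obs();print(inv(o['tool_pos']),delta(o,[-52,150,142]),delta(o,[-49,150,95]))"
```

```text
[-67.07505195  -3.21437687  37.        ]
[-67.21684417  57.49802007  37.        ]
[50.15255863 -3.0574212  37.        ]
[-70.55020184   5.15368679  37.        ]
[-68.76897582  57.87301427  37.        ]
[75.12956943 58.26768376 37.        ]
time: 14.78
tool_pos: [568.0, 93.6, 189.8]
tcp_rot: [[-0.037, 0.996, -0.081], [-0.003, -0.081, -0.997], [-0.999, -0.036, 0.006]]
ft_force: [-2.7, 0.2, 9.2]
width: 0.6
[-40.35415995 149.63372586 189.83646422] (array([48.2, -9.9, -0.6]), np.float64(-90.2)) (array([95.1, -5.2, -0.9]), np.float64(-90.2))
```

```bash
python3 -m jog '{"dp":[[0.010,-0.003,0],[0.019,-0.006,0],[0.028,-0.008,0],[0.037,-0.009,0],[0.046,-0.010,0],[0.054,-0.010,0],[0.062,-0.009,0],[0.070,-0.008,0],[0.077,-0.007,0],[0.083,-0.006,0],[0.087,-0.005,0],[0.089,-0.005,0]],"spin":[0,0,0,0,0,0,0,0,0,0,0,0]}'
python3 - <<'E'
from h import *
from cell import *
o=get_obs();print(inv(o["tool_pos"]),o["ft_force"],delta(o,[-49,150,94]))
d=get_image("top")["color"];e=get_image("scene")["color"]
c=lambda i:cv2.resize(i,None,fx=3.2,fy=3.2,interpolation=cv2.INTER_CUBIC)
cv2.imwrite("pics/a4.png",np.hstack([c(d[145:270,240:360]),c(e[185:310,205:330])]))
E
```

```text
time: 16.27
tool_pos: [558.1, 94.3, 100.5]
tcp_rot: [[-0.041, 0.996, -0.081], [-0.002, -0.081, -0.997], [-0.999, -0.04, 0.006]]
ft_force: [-5.6, 1.5, 6.6]
width: 0.4
[-50.3035621  149.57238207 100.50546802] [-5.64461597  1.49790391  6.56998039] (array([ 6.4,  1.6, -0.5]), np.float64(-90.2))
```

View pics/a4.png

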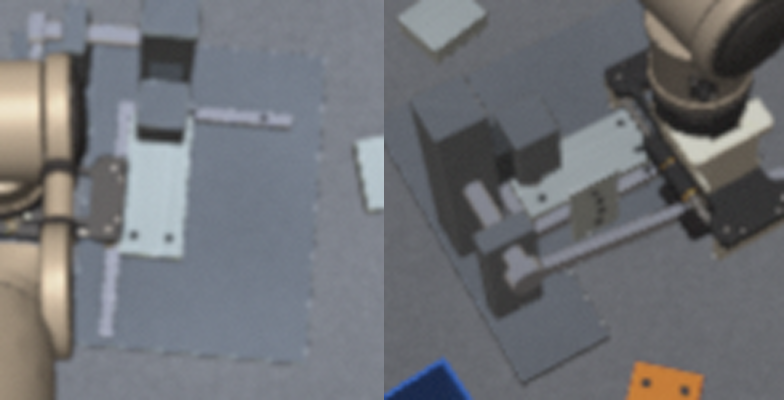

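The lever, seen at about (600,240) in the right half, is down to roughly 0.56 rad with the fingers on the pad. I'll step slowly into the third notch.

```bash
for i in 1 2; do python3 -m jog '{"dp":[[0.001,0,0],[0.002,0,0],[0.002,0,0]],"spin":[0,0,0]}' | egrep "pos|force"; done
python3 -m jog '{"dp":[[0.001,0,0],[0.0015,0,0],[0.0015,0,0]],"spin":[0,0,0]}' | egrep "pos|force"
python3 -m jog '{"dp":[[0.001,0,0],[0.001,0,0],[0.001,0,0]],"spin":[0,0,0]}' | egrep "pos|force"
```

```text
tool_pos: [558.2, 94.4, 98.9]
ft_force: [-2.2, -1.0, 6.7]
tool_pos: [558.4, 94.4, 97.5]
ft_force: [-2.3, -0.7, 8.2]
tool_pos: [558.6, 94.4, 96.6]
ft_force: [-2.6, -0.4, 8.1]
tool_pos: [558.6, 94.3, 96.2]
ft_force: [-2.4, 0.1, 9.5]
```

```bash
for i in 1 2; do python3 -m jog '{"dp":[[0.001,0,0],[0.0015,0,0],[0.0015,0,0]],"spin":[0,0,0]}' | egrep "time|pos|force"; done
python3 - <<'E'
from h import *
from cell import *
from scipy.optimize import brentq
o=get_obs();R=np.array(o["tcp_rot"]);q0=inv(o["tool_pos"]+R@[0,9.5,0])
def f(q,E=q0):
    b=.35-q;s=(118+9*np.sin(b)-E[0])/np.cos(b);return 125+s*np.sin(b)+9*np.cos(b)-E[2]
print(q0,brentq(f,0,.78),o["ft_force"])
E
```

```text
time: 18.25
tool_pos: [558.8, 94.3, 95.4]
ft_force: [-2.5, -0.6, 8.8]
time: 18.62
tool_pos: [558.9, 94.3, 94.7]
ft_force: [-1.7, -1.0, 9.7]
[-39.98572901 149.63020847  94.33718482] 0.5976553846450104 [-1.71624923 -0.95050497  9.7414367 ]
```

```bash
python3 -m jog '{"dp":[[0.001,0,0],[0.0015,0,0],[0.0015,0,0],[0.0015,0,0],[0.0015,0,0],[0.0015,0,0],[0.0015,0,0],[0.0015,0,0]],"spin":[0,0,0,0,0,0,0,0]}' | egrep "time|pos|force"
python3 - <<'E'
from h import *
from cell import *
from scipy.optimize import brentq
d=get_image("top");e=get_image("scene")
o=get_obs();R=np.array(o["tcp_rot"]);q0=inv(o["tool_pos"]+R@[0,9.5,0])
def f(q,E=q0):
    b=.35-q;s=(118+9*np.sin(b)-E[0])/np.cos(b);return 125+s*np.sin(b)+9*np.cos(b)-E[2]
print(q0,brentq(f,0,.78),o["ft_force"],o["tool_pos"][2])
c=lambda i:cv2.resize(i,None,fx=3.2,fy=3.2,interpolation=cv2.INTER_CUBIC)
for a in(.4,.6,.78):
    b=.35-a;w=tf(PP,[118-140*np.cos(b),150,125+140*np.sin(b)]);print(a,(proj(e,w)-[204.65,184.65])*3.2+[384,0])
    
cv2.imwrite("pics/a5.png",np.hstack([c(d["color"][145:270,240:360]),c(e["color"][185:310,205:330])]))
E
```

```text
time: 19.62
tool_pos: [559.1, 94.3, 94.0]
ft_force: [-3.2, 0.1, 10.3]
[-39.84859858 149.61268182  93.66689722] 0.6019084807483253 [-1.85792984  0.64696467  9.72387052] 94.00536498263199
0.4 [[669.87854078 199.570633  ]]
0.6 [[665.06679434 217.29145297]]
0.78 [[656.42539855 234.47196294]]
```

View pics/a5.png

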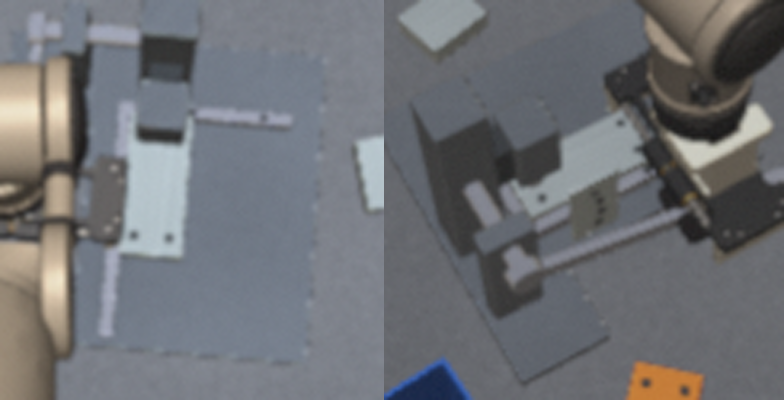

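The lever crosses about (665,218) in the picture, where 0.6 rad should put it. The plate hasn't moved, with its front edge still from (121,249) to (184,254). The hold force of about 10 N is inside the stated 9–11 N, so I'm handing in.

```bash
python3 -c "
from cell import *
print(hand_in())"
```

```text
the job is handed in; nothing more can be done
None
```

I pushed the grey drilled plate against the left side fence, then along it to the rear fence, and nudged it once more sideways. I then pressed the lever pad down with the closed fingers to the third notch. I handed in still holding it there, at about 20 s.

- **Lever:** the fingertip height puts it at about 0.602 rad, holding with 9.7–10.3 N. The last picture shows it where 0.6 rad should be.
- **Plate:** each push stopped moving while the force rose, to 22 N at the side fence and about 15 N at the rear. The final sideways nudge stopped at about 10 N. In the pictures the plate is square in the corner and had not moved after the lever was pressed.
- **Disagreement:** one camera put the plate's front edge about 3 mm too far towards the rear fence and its sides about 3 mm to the right. The other put the front edge within about 1 mm of home, though one of its corners read about 5 mm off sideways. I put this down to camera calibration and my pixel picking, because the contact positions fit the fences to about 2 mm.
- **Other things on the bench:** I aimed to keep clear of all of them, and the offcut looked unmoved in the last pictures. I did not check the rest after the moves.

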